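Spring open the yellow-tabbed fittings box

TASK

Press down the yellow release tab on the front of the clog maker's fittings box so that its lid springs up, then push that lid right back until it stays fully open. Use only the fingertips or the outside of the fingers, gently: do not lift, tip or shove the box, and leave the blue-tabbed box shut and everything else on the bench as it is.

Things in the scene. Friction and masses are not known exactly. Their poses are not given: they have to be found in the camera images.
- ybox: the box to open: a dark wooden fittings box with a yellow tab and a yellow stripe across its light wooden lid; loose on the bench, about 1.6 kg, 170 long (x) x 120 wide (y) x 66 high mm shut. Origin: centre of its underside; z up; its -x side is the front, where the tab is. The rear 108 mm is an open compartment under the lid; the front 50 mm is a lower deck, top at 36 mm, that carries the tab
- ybox_press (a point): centre of the top face of the yellow release tab, a yellow paddle 40 long (x) x 36 wide (y) x 6 mm thick, level when at rest, its top 56 mm above the bench; in its box's frame the point is at x -64 mm, y 0. The paddle is the front arm of a rocker that pivots 30 mm behind this point (pivot at box x -34 mm, height 45 mm); a brass hook, 34 mm wide and up to 71 mm high, stands above the pivot and holds the lid's front edge
- ybox_tab (a joint): rotation of that rocker, rad: 0 at rest, 0.3 fully pressed (the point goes straight down about 9 mm). Sprung: about 3 N at this point starts it, about 6 N holds it fully down, and it springs back when let go. The hook lets the lid go at about 0.15 to 0.25 (5 to 7 mm down), so press it all the way
- ybox_lid (a joint): angle of the lid about its hinge, rad: 0 shut, 1.95 fully open against its stop, leaning back past upright, where it stays by its own weight. A hidden leaf spring lifts a released lid by itself to about 0.9 rad in well under a second; from there it moves freely (under 1 N at its edge when pushed slowly) but rests back at about 0.9 if let go before it is past upright (1.57)
- ybox_edge (a point): middle of the free (front) edge of that lid, half way through its 6 mm thickness; the lid is 100 mm from hinge to edge and 120 mm wide. Shut, it lies at box x -30 mm, height 63 mm; the point moves with the lid
- ybox_hinge (a point): hinge line of that lid, middle of its width: box x +70 mm, y 0, height 60 mm. The hinge runs along the box's y; the lid swings up and back, towards the box's +x
- bbox: the box to leave shut, otherwise the same as the yellow one: a dark wooden fittings box with a blue tab and a blue stripe across its light wooden lid; loose on the bench, about 1.6 kg, 170 long (x) x 120 wide (y) x 66 high mm shut. Origin: centre of its underside; z up; its -x side is the front, where the tab is. The rear 108 mm is an open compartment under the lid; the front 50 mm is a lower deck, top at 36 mm, that carries the tab
- bbox_lid (a joint): angle of the blue box's lid, rad: 0 shut
- bbox_tab (a joint): rotation of the blue box's tab, rad: 0 at rest
- clog_a: bystander: pale wooden clog blank, 225 x 95 x 52 mm, on two cross teeth; origin at the centre of its underside, long side along its x
- clog_b: bystander: browner wooden clog blank, same size and axes
- hammer: bystander: hammer lying flat, handle towards its -x
- awl: bystander: awl with a handle, lying along its x, handle to -x
- glue: bystander: jar with a red cap, 60 mm across, 85 mm high; origin at its foot
- spool: bystander: empty wooden spool standing upright, 44 mm across, 50 mm high; origin at its foot
- sand_block: bystander: cork sanding block with a red grit sheet on top, 100 x 55 x 32 mm; origin at the centre of its underside
Mind the look-alikes: they are no part of the job. What is shaped like the bbox but purple or turquoise is not meant.

How it is judged:
By the outcome, as a careful person would: the job done as asked, in the order asked, and still so for the second after the job is handed in, with the robot touching nothing.
It also fails if it takes over 40 s, if anything falls off the work surface, if the arm or the gripper's body presses on something with over 40 N, if the wrist force passes 120 N, or if a joint passes its speed limit or range.

ROBOT

A 6-joint arm with a two-finger parallel gripper is mounted at the origin on the work surface. World frame = base frame: x ahead of the robot, y to its left, z up, the work surface at z = 0. Lengths are in m, angles in rad, forces in N, time in s.
With the tool pointing down it reaches from about 0.25 to 0.775 m from the base axis. Payload 4 kg.
Tool frame: the origin (TCP) lies at the very end of the fingers, on their centre line; the grasp point (between the pads) lies 19 mm behind it; z points along the fingers, y is the direction in which the jaws open and shut (so a half turn about z gives the same grasp; the last joint's range is limited). The gripper opens to 94 mm and grips with 3 to 60 N. Pads are 16 mm wide; open, the fingers measure 119 mm over their backs; the gripper's body (75 mm by 177 mm) begins 78 mm behind the grasp point.
Start: joints at [1.045, 0.087, 1.371, -0, 1.684, -0.103], TCP at [0.226, 0.502, 0.168] pointing down, gripper open.
Joint ranges: [-3.1, 3.1], [-0.76, 2.03], [0.27, 2.55], [-1.08, 4.22], [0.17, 2.65], [-2.57, 2.57]. Speed limits (rad/s): [2.79, 2.79, 3.14, 3.14, 3.14, 3.14].

INTERFACE

Orientations are given as [roll, pitch, yaw] about the fixed x, y, z axes, in that order (R = Rz(yaw) Ry(pitch) Rx(roll)).
In Python, from bench import robot, snapshot, calibration gives the robot as it stands. The module is installed in compiled form; this text tells all that it offers.
- The arm moves only by the tool servo_tool, never from a script. Its argument "series" is text: rows parted by semicolons, each of 5 numbers parted by spaces: the closure, from -1 (fully open) to 1 (shut), then the shift along the tool's x, y, z in cm, then the turn about the tool's z in rad. A call has 1 to 20 rows; each row is the pose to reach, as a shift and turn from the pose commanded when the call began, along the tool's axes at that moment; what a row does not reach only later rows make up. A row lasts 1/12 s, in which the tool goes at most 41.7 mm and 7.16 degrees, less where a joint would pass 70% of its speed; a pose out of reach is approached as far as the arm can. A call with a gripper value outside its range is refused whole. The fingers move at their own pace and stop on an object; the grip force is fixed at half the most. Time passes only in rows, so rows that repeat a pose let the fingers close. It gives the time, the measured TCP pose, the force and the opening at its end, in the units of the state.
- robot.get_obs(): the state, without advancing time (a new reading comes with each control period).
- snapshot(name): name is "scene" or "top"; returns (picture, depth): 420x560x3 uint8, red, green, blue; 420x560 float32, m along the optical axis (not along the pixel's ray), 0 where there is no reading.
- calibration(name): a dict with "fx", "fy", "cx", "cy" (pixels), "k1" (the pictures are not rectified: a ray, as slopes to the right and down, at radius r is drawn at 1 + k1 r^2 times it, then the intrinsics apply), "rvec" (rotation vector, rad) and "tvec" (3), from world to camera coordinates, as OpenCV has them. Camera axes: x right, y down, z forward; pixel columns grow to the right and rows downward; lengths in m; the calibration is good to about 2 mm. A picture is of the moment at which its call begins. calibration takes no time and is no camera call.
- robot.close_job(): hands the job in, once; it reports no verdict.
The state is a dict: "time": time; "joint_positions": joint angles; "qvel": joint speeds; "joint_torque": joint torques, N m; "tool_pos": TCP position; "ee_rot": TCP orientation; "wrist_force": force on the tool from outside, world axes, zero at the start; "wrist_torque": the same for the moment, N m; "width": finger opening in m.
Only numpy, scipy, OpenCV 4.12 (cv2) and the standard library are available. Lean on these libraries where they do the work, as an engineer would, in place of code of your own. Each camera call takes 0.05 s, during which the arm holds its last target. There are 200 camera calls.

## Working session

There is one attempt and no reset: what is moved stays moved. The work goes in short steps, Python scripts to look and compute and a tool call to move; the robot and the scene stay as the last step left them, time stands still between calls to the robot, and variables do not carry over. Pictures are saved under pics/ and viewed, about 8 in all and at most 12, crops included, and the job is handed in when it is done.

Besides the shell and the picture viewer there is one more tool, called after "Request:" as name(argument=value, ...) on one line, values as JSON. servo_tool: Moves the arm, as the interface text tells. Its arguments: {"type":"object","properties":{"series":{"type":"string"}},"required":["series"]}

```bash
mkdir -p pics; cat >h.py <<'E'
import numpy as np,cv2
from bench import robot,snapshot,calibration
def world(name,dep,u,v):
    c=calibration(name);d=float(np.median(dep[v-1:v+2,u-1:u+2]))
    x,y=(u-c["cx"])/c["fx"],(v-c["cy"])/c["fy"]
    a,b=x,y
    for _ in range(10):
        s=1+c["k1"]*(a*a+b*b);a,b=x/s,y/s
    R=cv2.Rodrigues(np.array(c["rvec"],float))[0]
    return R.T@(np.array([a*d,b*d,d])-np.array(c["tvec"]).ravel())
def save(n,p,crop=None,f=1):
    if crop: p=p[crop[1]:crop[3],crop[0]:crop[2]]
    cv2.imwrite("pics/"+n+".png",cv2.resize(p[:,:,::-1],None,fx=f,fy=f,interpolation=cv2.INTER_CUBIC))
E
python3 - <<'E'
from h import *
for n in("top","scene"):
    p,d=snapshot(n);save(n+"0",p,f=1.4);np.save(n+"0d",d);np.save(n+"0p",p)
o=robot.get_obs();print(o["tool_pos"],o["ee_rot"],o["wrist_force"],o["width"],o["time"])
E
```

```text
[0.22540923 0.50107661 0.1669336 ] [-3.13963502e+00 -2.00152735e-04  2.71876507e+00] [-0.58332778 -0.33907743  0.56349507] 0.09417308073613466 0.1
```

View pics/top0.png

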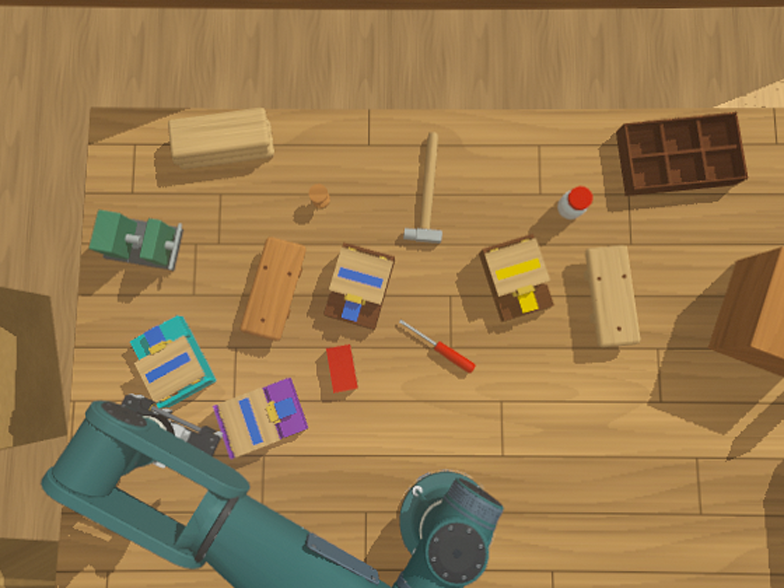

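View pics/scene0.png

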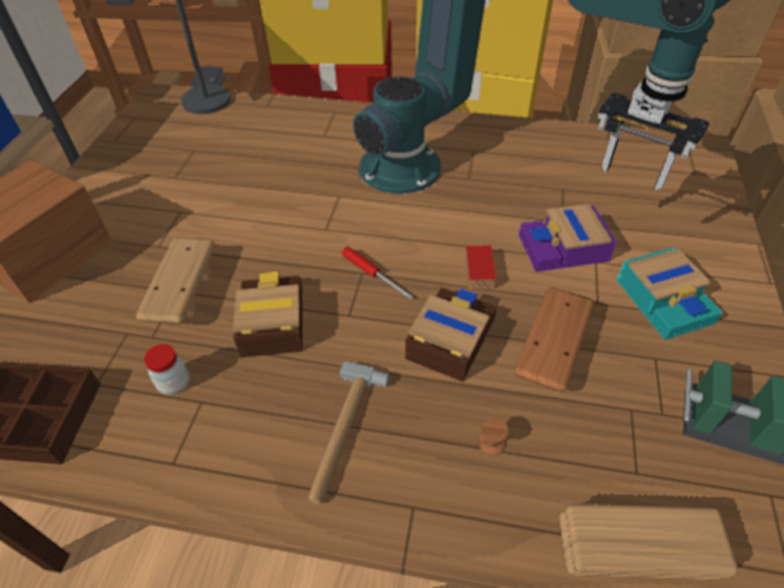

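The yellow box is at about (516,280) in the top view, with its tab at (527,301) facing the robot. The blue box is well off to the left, and clog_a stands just to the right at (612,295). I'll zoom in on the yellow box.

```bash
python3 - <<'E'
from h import *
p=np.load("top0p.npy");d=np.load("top0d.npy")
save("crop1",p,(330,155,470,260),5.5)
hsv=cv2.cvtColor(p,cv2.COLOR_RGB2HSV)
m=cv2.inRange(hsv,(24,180,120),(34,255,255));m[:, :330]=0;m[:,470:]=0;m[:150]=0;m[260:]=0
n,l,s,c=cv2.connectedComponentsWithStats(m)
for i in range(1,n):
    if s[i][4]>15:
        print(s[i],c[i],world("top",d,*[int(round(t)) for t in c[i]]).round(4))
        vs,us=np.nonzero(l==i);W=np.array([world("top",d,u,v) for u,v in zip(us,vs)]);print(np.median(W,0).round(4),cv2.minAreaRect((W[:,:2]*1000).astype(np.float32)))
E
```

```text
[354 185  32  15 222] [369.53603604 191.78378378] [ 0.5514 -0.1598  0.0663]
[ 0.5513 -0.1583  0.0677] ((551.904296875, -158.25930786132812), (21.65521240234375, 99.71041107177734), 17.06630516052246)
[370 207  15  17 160] [376.625  215.2125] [ 0.4805 -0.1819  0.0559]
[ 0.4803 -0.1812  0.0562] ((481.2120666503906, -183.2672576904297), (41.52758026123047, 42.787330627441406), 18.462249755859375)
```

View pics/crop1.png

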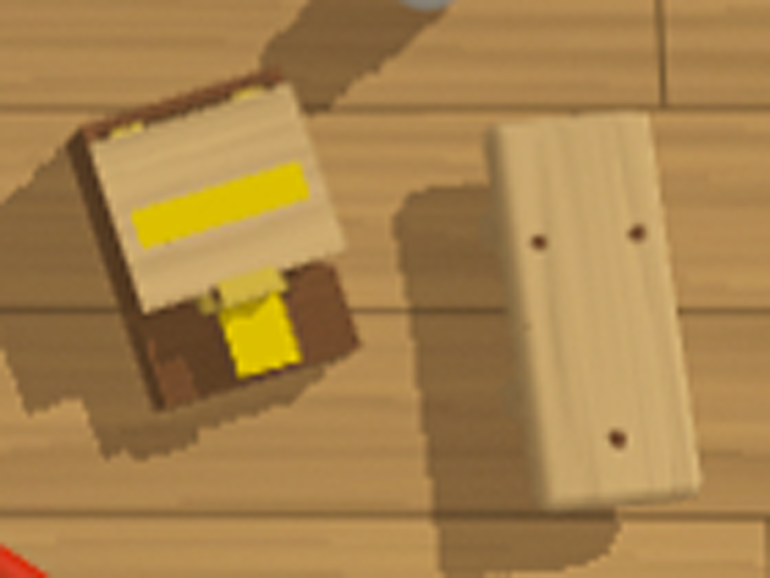

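Request:
servo_tool(series="1 -51 -52.1 0 2.41;1 -51 -52.1 0 2.41;1 -51 -52.1 0 2.41;1 -51 -52.1 0 2.41;1 -51 -52.1 0 2.41;1 -51 -52.1 0 2.41;1 -51 -52.1 0 2.41;1 -51 -52.1 0 2.41;1 -51 -52.1 0 2.41;1 -51 -52.1 0 2.41;1 -51 -52.1 0 2.41;1 -51 -52.1 0 2.41;1 -51 -52.1 0 2.41;1 -51 -52.1 0 2.41;1 -51 -52.1 0 2.41;1 -51 -52.1 0 2.41;1 -51 -52.1 0 2.41;1 -51 -52.1 0 2.41;1 -51 -52.1 0 2.41;1 -51 -52.1 0 2.41")

```text
time: 1.77
tool_pos: [0.4767, -0.1844, 0.1667]
ee_rot: [-3.14, 0.002, 0.301]
wrist_force: [0.1, -1.0, 0.1]
width: 0.0007
```

Request:
servo_tool(series="1 0 0 3 0;1 0 0 6 0;1 0 0 8 0;1 0 0 8 0;1 0 0 8 0")

```text
time: 2.18
tool_pos: [0.4759, -0.1822, 0.0866]
ee_rot: [-3.139, 0.003, 0.309]
wrist_force: [-0.8, -0.5, 1.3]
width: 0.0001
```

```bash
python3 - <<'E'
from h import *
p,d=snapshot("scene");save("s1",p,(140,150,300,270),4.8)
o=robot.get_obs();print(o["tool_pos"],o["ee_rot"],o["wrist_force"],o["time"])
E
```

```text
[ 0.47719509 -0.18284503  0.08846423] [ 3.14156331e+00 -2.23864145e-04  3.08813706e-01] [ 0.67227781 -0.04289398 -0.01912302] 2.2333
```

View pics/s1.png

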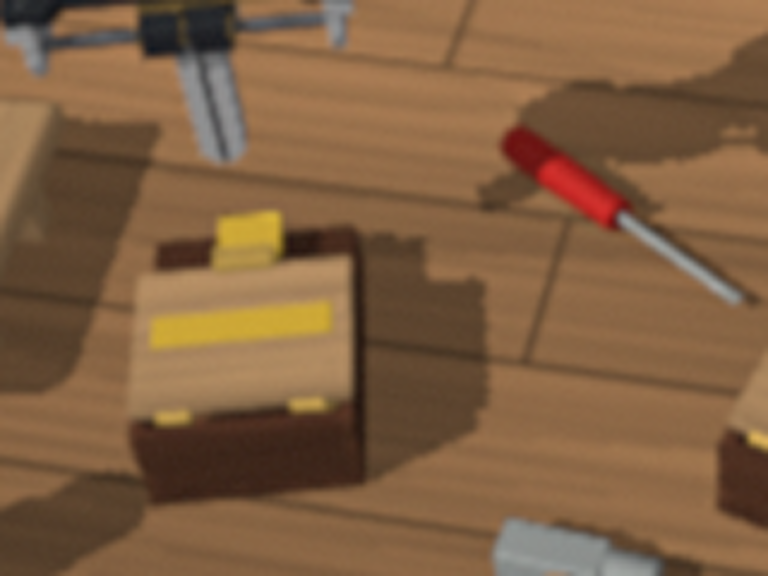

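The fingertips are at crop (222,160) and the tab at (250,228), with a clear gap between them. I'll check by projection whether they line up.

```bash
python3 - <<'E'
from h import *
for n in("scene","top"):
  c=calibration(n);K=np.array([[c["fx"],0,c["cx"]],[0,c["fy"],c["cy"]],[0,0,1.]])
  for P in([.4772,-.1828,.0885],[.4805,-.1815,.056]):
    q=cv2.projectPoints(np.array([P]),np.array(c["rvec"],float),np.array(c["tvec"],float),K,np.array([c["k1"],0,0,0]))[0].ravel()
    print(n,q,(q-[140,150])*4.8)
d=np.load("scene0d.npy")
print(world("scene",d,192,197),world("scene",d,190,217))
E
```

```text
scene [188.86033959 190.62999687] [234.52963005 195.02398498]
scene [190.96999481 199.53542061] [244.65597507 237.77001894]
top [379.750209   214.98287445] [1150.80100319  311.91779734]
top [376.8665833  215.00947933] [1136.95959983  312.04550079]
[ 0.47232089 -0.18089027  0.05792532] [ 0.55185695 -0.1577381   0.06790436]
```

```bash
python3 - <<'E'
from h import *
p,d=snapshot("scene");p2,d2=snapshot("top")
save("s2",np.hstack([cv2.resize(p[150:220,160:230],None,fx=5.5,fy=5.5),cv2.resize(p2[170:240,345:415],None,fx=5.5,fy=5.5)]))
for v in range(164,204,3): print(v,[world("scene",d,u,v).round(3).tolist() for u in (184,187,190)])
print(robot.get_obs()["tool_pos"])
E
```

```text
164 [[0.485, -0.173, 0.196], [0.469, -0.173, 0.182], [0.284, -0.262, 0.001]]
167 [[0.484, -0.176, 0.185], [0.479, -0.17, 0.181], [0.298, -0.257, 0.001]]
170 [[0.484, -0.178, 0.174], [0.481, -0.171, 0.172], [0.313, -0.251, 0.003]]
173 [[0.485, -0.179, 0.164], [0.481, -0.173, 0.161], [0.327, -0.246, 0.004]]
176 [[0.484, -0.182, 0.151], [0.484, -0.174, 0.153], [0.468, -0.173, 0.138]]
179 [[0.485, -0.184, 0.141], [0.484, -0.176, 0.141], [0.356, -0.236, 0.006]]
182 [[0.485, -0.186, 0.13], [0.481, -0.18, 0.126], [0.363, -0.235, 0.001]]
185 [[0.379, -0.249, 0.001], [0.378, -0.239, 0.002], [0.375, -0.231, 0.0]]
188 [[0.393, -0.243, 0.003], [0.39, -0.235, 0.001], [0.387, -0.227, 0.0]]
191 [[0.404, -0.24, 0.001], [0.402, -0.231, 0.001], [0.402, -0.221, 0.003]]
194 [[0.415, -0.236, 0.001], [0.413, -0.227, -0.0], [0.461, -0.191, 0.056]]
197 [[0.431, -0.23, 0.005], [0.475, -0.195, 0.058], [0.474, -0.186, 0.058]]
200 [[0.473, -0.208, 0.041], [0.485, -0.191, 0.057], [0.485, -0.182, 0.059]]
203 [[0.51, -0.188, 0.072], [0.508, -0.181, 0.072], [0.507, -0.172, 0.072]]
[ 0.47827344 -0.18338326  0.09007608]
```

View pics/s2.png

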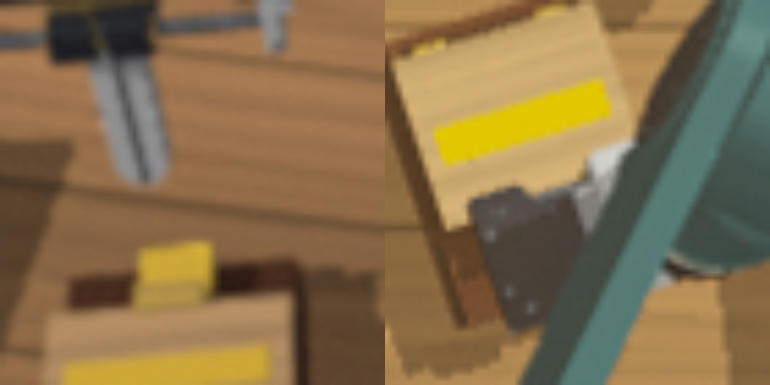

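```bash
python3 - <<'E'
from h import *
d=np.load("scene0d.npy");p=np.load("scene0p.npy")
for u0,v0 in((435,119),(470,132)):
  for v in range(v0-10,v0+5,2):
    W=[world("scene",d,u,v) for u in range(u0-9,u0+10)]
    print(v,[(round(float(w[0]),3),round(float(w[1]),3),round(float(w[2]),3)) for w in W if w[2]>.1][:3])
print(robot.get_obs()["joint_positions"].round(3) if hasattr(robot.get_obs()["joint_positions"],"round") else robot.get_obs()["joint_positions"])
E
```

```text
109 [(0.211, 0.445, 0.247), (0.213, 0.447, 0.249), (0.213, 0.449, 0.249)]
111 [(0.208, 0.444, 0.238), (0.213, 0.446, 0.242), (0.212, 0.448, 0.242)]
113 [(0.207, 0.443, 0.231), (0.211, 0.445, 0.234), (0.213, 0.447, 0.236)]
115 [(0.209, 0.445, 0.226), (0.211, 0.447, 0.228), (0.212, 0.449, 0.229)]
117 [(0.207, 0.444, 0.218), (0.209, 0.446, 0.22), (0.212, 0.448, 0.222)]
119 [(0.208, 0.445, 0.212), (0.211, 0.447, 0.214), (0.212, 0.45, 0.215)]
121 [(0.211, 0.451, 0.209), (0.207, 0.455, 0.206)]
123 []
122 [(0.251, 0.542, 0.246), (0.254, 0.543, 0.249), (0.255, 0.546, 0.25)]
124 [(0.251, 0.541, 0.24), (0.252, 0.544, 0.241), (0.257, 0.544, 0.245)]
126 [(0.253, 0.543, 0.235), (0.254, 0.545, 0.236), (0.255, 0.547, 0.237)]
128 [(0.254, 0.542, 0.229), (0.255, 0.544, 0.23), (0.256, 0.546, 0.231)]
130 [(0.253, 0.542, 0.222), (0.256, 0.543, 0.224), (0.256, 0.546, 0.225)]
132 [(0.25, 0.542, 0.213), (0.255, 0.543, 0.217), (0.256, 0.545, 0.218)]
134 [(0.251, 0.544, 0.207), (0.252, 0.546, 0.209), (0.252, 0.548, 0.209)]
136 []
[-0.477  0.029  1.587  0.     1.522  0.785]
```

In both pictures the depth puts the real fingertips about 36 mm above the reported TCP, and the gap seen in the image agrees. I'll descend in small steps and go by contact force, not by the reported height.

Request:
servo_tool(series="1 0 0 1.5 0;1 0 0 2.9 0;1 0 0 2.9 0;1 0 0 2.9 0")

```text
time: 2.67
tool_pos: [0.4774, -0.1829, 0.0599]
ee_rot: [3.141, -0.001, 0.309]
wrist_force: [-0.5, -0.1, -0.7]
width: 0.0009
```

```bash
python3 - <<'E'
from h import *
p,d=snapshot("scene");save("s3",p,(150,160,230,220),6)
o=robot.get_obs();print(o["tool_pos"],o["wrist_force"],o["time"])
for v in range(176,204,2): print(v,[world("scene",d,u,v).round(3).tolist() for u in (186,188,190)])
E
```

```text
[ 0.47786441 -0.18321137  0.06052061] [ 0.6512309  -0.35509139  0.19380199] 2.7167
176 [[0.484, -0.177, 0.152], [0.482, -0.172, 0.151], [0.468, -0.174, 0.137]]
178 [[0.484, -0.178, 0.144], [0.484, -0.172, 0.145], [0.476, -0.171, 0.139]]
180 [[0.485, -0.179, 0.138], [0.483, -0.174, 0.137], [0.48, -0.17, 0.135]]
182 [[0.485, -0.18, 0.13], [0.484, -0.175, 0.13], [0.48, -0.171, 0.127]]
184 [[0.486, -0.181, 0.123], [0.483, -0.177, 0.121], [0.482, -0.172, 0.121]]
186 [[0.487, -0.183, 0.116], [0.484, -0.178, 0.115], [0.483, -0.173, 0.114]]
188 [[0.485, -0.185, 0.106], [0.484, -0.18, 0.106], [0.483, -0.174, 0.106]]
190 [[0.486, -0.186, 0.1], [0.485, -0.181, 0.099], [0.397, -0.223, 0.002]]
192 [[0.407, -0.232, 0.002], [0.406, -0.226, 0.002], [0.405, -0.22, 0.002]]
194 [[0.416, -0.229, 0.003], [0.415, -0.223, 0.002], [0.46, -0.192, 0.055]]
196 [[0.47, -0.2, 0.056], [0.47, -0.193, 0.058], [0.468, -0.188, 0.056]]
198 [[0.478, -0.197, 0.057], [0.477, -0.191, 0.057], [0.476, -0.186, 0.057]]
200 [[0.486, -0.194, 0.057], [0.485, -0.189, 0.057], [0.483, -0.183, 0.057]]
202 [[0.506, -0.184, 0.073], [0.504, -0.179, 0.072], [0.503, -0.174, 0.071]]
```

View pics/s3.png

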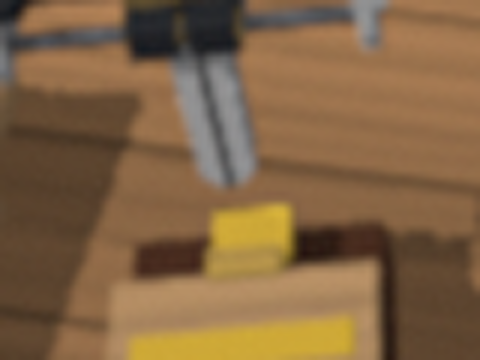

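The tips read about 0.096 m at a reported 0.060 m, so the 36 mm offset is confirmed. Contact should come at a reported height of about 0.020 m.

Request:
servo_tool(series="1 0 0 1.5 0;1 0 0 3 0;1 0 0 3.5 0;1 0 0 3.7 0;1 0 0 3.7 0;1 0 0 3.7 0")

```text
time: 3.22
tool_pos: [0.4778, -0.1832, 0.0232]
ee_rot: [3.14, -0.001, 0.309]
wrist_force: [-0.2, -0.7, -0.7]
width: 0.0007
```

Request:
servo_tool(series="1 0 0 0.1 0;1 0 0 0.2 0;1 0 0 0.3 0;1 0 0 0.4 0;1 0 0 0.4 0")

```text
time: 3.63
tool_pos: [0.4772, -0.183, 0.0185]
ee_rot: [3.141, -0.0, 0.309]
wrist_force: [-0.6, 0.1, 3.1]
width: 0.0003
```

Contact gives 3 N at a reported 0.0185 m, as expected. Now the full press.

Request:
servo_tool(series="1 0 0 0.15 0;1 0 0 0.3 0;1 0 0 0.45 0;1 0 0 0.6 0;1 0 0 0.7 0;1 0 0 0.7 0;1 0 0 0.7 0")

```text
time: 4.22
tool_pos: [0.4755, -0.1836, 0.0121]
ee_rot: [3.141, 0.003, 0.309]
wrist_force: [-6.4, -1.0, 8.8]
width: 0.0003
```

```bash
python3 - <<'E'
from h import *
p,d=snapshot("scene");save("s4",p,(130,140,270,250),5)
o=robot.get_obs();print(o["tool_pos"],o["wrist_force"],o["time"])
E
```

```text
[ 0.4755313  -0.18359375  0.01211816] [-6.09116909 -0.46834531  8.8856313 ] 4.2667
```

View pics/s4.png

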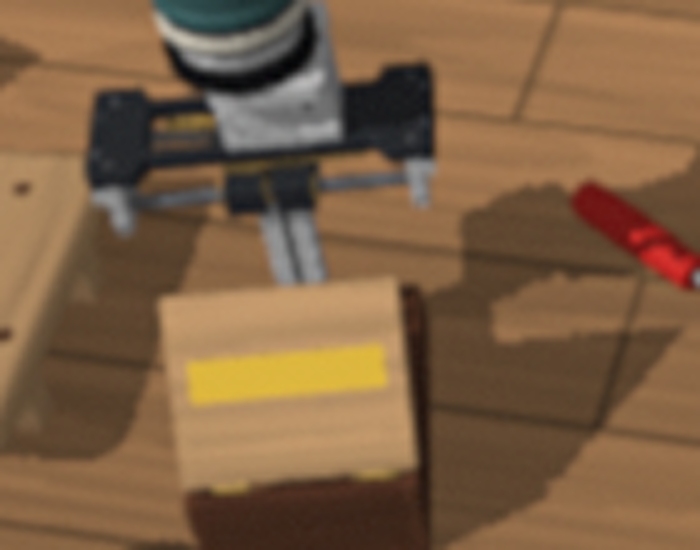

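```bash
python3 - <<'E'
from h import *
p,d=snapshot("scene")
yb=np.array([.4767,-.1827]);c,s=np.cos(.31),np.sin(.31);O=np.array([.4805+.064*c,-.1815+.064*s])
print("origin",O)
for v in range(170,238,4):
  r=[]
  for u in (186,190,196):
    w=world("scene",d,u,v);q=w[:2]-O;r.append([round(float(t)*1000) for t in (q[0]*c+q[1]*s,-q[0]*s+q[1]*c,w[2])])
  print(v,r)
E
```

```text
origin [ 0.54144935 -0.16197625]
170 [[-45, 10, 186], [-46, 20, 184], [-46, 35, 182]]
174 [[-46, 8, 171], [-46, 18, 170], [-226, 3, 1]]
178 [[-37, 7, 166], [-37, 17, 165], [-203, 4, 5]]
182 [[-63, -1, 127], [-61, 10, 127], [-190, 4, 1]]
186 [[-60, -3, 115], [-60, 7, 113], [-172, 4, 1]]
190 [[-61, -6, 99], [-61, 5, 98], [-156, 4, 0]]
194 [[-61, -9, 83], [-62, 2, 80], [-137, 4, 1]]
198 [[9, 3, 140], [9, 13, 139], [11, 28, 138]]
202 [[15, 2, 131], [15, 12, 130], [17, 27, 130]]
206 [[23, 1, 125], [22, 11, 122], [24, 26, 122]]
210 [[28, -1, 115], [29, 10, 116], [30, 24, 113]]
214 [[35, -2, 108], [36, 8, 108], [37, 23, 106]]
218 [[42, -3, 100], [43, 7, 100], [43, 22, 98]]
222 [[47, -5, 91], [49, 6, 92], [50, 21, 90]]
226 [[55, -6, 84], [55, 4, 83], [57, 20, 82]]
230 [[62, -7, 76], [63, 3, 76], [62, 18, 73]]
234 [[67, -8, 67], [68, 2, 66], [70, 17, 65]]
```

The press worked: the lid sits at about 0.9 rad (edge at box x 9, z 140 mm) and clears the gripper. Next I rise, come up under the lid's front edge and push it back slowly.

Request:
servo_tool(series="1 0 0 -0.5 0;1 0 0 -1.5 0;1 0 0 -3.5 0;1 0 0 -5.5 0;1 0 0 -7 0;1 0 0 -7.3 0;1 1.5 0 -7.3 0;1 3 0 -7.3 0;1 4.5 0 -7.3 0;1 5.5 0 -7.3 0;1 5.8 0 -7.3 0;1 5.8 0 -7.3 0")

```text
time: 5.32
tool_pos: [0.5323, -0.1648, 0.0831]
ee_rot: [-3.141, 0.001, 0.31]
wrist_force: [-0.2, 0.2, 0.1]
width: 0.0001
```

Request:
servo_tool(series="1 0.5 0 0 0;1 1 0 0 0;1 1.5 0 0 0;1 2 0 0 0;1 2.5 0 0 0;1 3 0 0 0;1 3.5 0 0 0;1 4 0 0 0;1 4 0 0 0")

```text
time: 6.07
tool_pos: [0.5714, -0.1525, 0.0838]
ee_rot: [-3.141, -0.001, 0.309]
wrist_force: [-0.3, -0.3, -0.1]
width: 0.0003
```

Request:
servo_tool(series="1 0.5 0 0 0;1 1 0 0 0;1 1.5 0 0 0;1 2 0 0 0;1 2.5 0 0 0;1 3 0 0 0;1 3.4 0 0 0;1 3.8 0 0 0;1 4.2 0 0 0;1 4.5 0 0 0;1 4.8 0 0 0;1 4.8 0 0 0;1 4.8 0 0 0;1 4.8 0 0 0")

```text
time: 7.23
tool_pos: [0.6161, -0.1384, 0.0841]
ee_rot: [3.142, -0.0, 0.309]
wrist_force: [-0.5, -0.3, 0.7]
width: 0.0004
```

```bash
python3 - <<'E'
from h import *
p,d=snapshot("scene");save("s5",p,(130,140,270,250),5)
o=robot.get_obs();print(o["tool_pos"],o["wrist_force"],o["time"])
c,s=np.cos(.31),np.sin(.31);O=np.array([.54145,-.16198])
for v in range(170,250,4):
  r=[]
  for u in (176,190,210):
    w=world("scene",d,u,v);q=w[:2]-O;r.append([round(float(t)*1000) for t in (q[0]*c+q[1]*s,-q[0]*s+q[1]*c,w[2])])
  print(v,r)
E
```

```text
[ 0.61602247 -0.13844922  0.0840335 ] [ 0.09979346  0.02247121 -0.28716034] 7.2833
170 [[101, 18, 322], [64, 40, 285], [46, 81, 263]]
174 [[108, 17, 318], [76, 40, 284], [59, 81, 263]]
178 [[111, 16, 308], [85, 39, 280], [71, 80, 262]]
182 [[101, 11, 288], [96, 39, 279], [86, 81, 263]]
186 [[100, 9, 275], [98, 38, 269], [97, 80, 262]]
190 [[99, 6, 262], [100, 36, 259], [110, 80, 262]]
194 [[96, 3, 246], [-87, -3, 55], [113, 79, 253]]
198 [[105, 2, 242], [103, 32, 237], [112, 77, 239]]
202 [[111, 1, 236], [-39, 1, 72], [112, 75, 226]]
206 [[87, -7, 197], [-41, -2, 55], [-49, 51, 38]]
210 [[87, -10, 184], [-28, -3, 52], [-15, 53, 58]]
214 [[84, -14, 166], [-21, -4, 44], [-1, 53, 58]]
218 [[-23, -45, 31], [-22, -7, 26], [13, 53, 58]]
222 [[-22, -48, 15], [85, 14, 133], [26, 52, 57]]
226 [[108, -16, 150], [104, 15, 140], [48, 53, 66]]
230 [[95, -22, 120], [92, 10, 111], [82, 57, 92]]
234 [[84, -28, 92], [79, 4, 80], [74, 53, 65]]
238 [[73, -35, 62], [77, 1, 61], [78, 51, 54]]
242 [[79, -36, 53], [79, -1, 47], [78, 49, 37]]
246 [[78, -40, 35], [79, -4, 30], [78, 47, 20]]
```

View pics/s5.png

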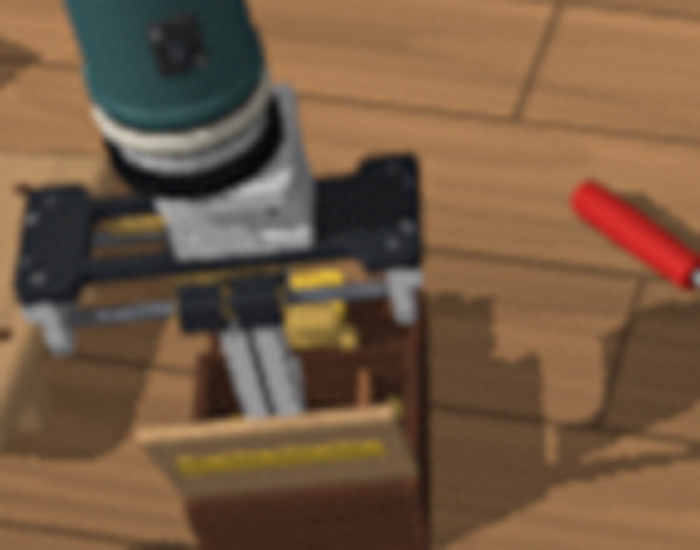

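The lid edge is at (108,150) against (107,153) expected fully open, so it rests on its stop, and the tab is back up. I'll retreat and check.

Request:
servo_tool(series="1 -1 0 0 0;1 -3 0 0 0;1 -5 0 -1 0;1 -7 0 -3 0;1 -9 0 -6 0;1 -11 0 -9 0;1 -13 0 -11 0;1 -15 0 -12 0;1 -18 0 -12 0;1 -20 0 -12 0;1 -20 0 -12 0;1 -20 0 -12 0")

```text
time: 8.28
tool_pos: [0.4248, -0.1994, 0.2044]
ee_rot: [3.141, -0.001, 0.307]
wrist_force: [-0.5, 1.0, -0.4]
width: 0.0009
```

```bash
python3 - <<'E'
from h import *
p,d=snapshot("scene");save("s6",p,f=1.4)
o=robot.get_obs();print(o["tool_pos"],o["wrist_force"],o["time"])
c,s=np.cos(.31),np.sin(.31);O=np.array([.54145,-.16198])
for v in range(218,244,4):
    w=world("scene",d,190,v);q=w[:2]-O;print([round(float(t)*1000) for t in (q[0]*c+q[1]*s,-q[0]*s+q[1]*c,w[2])])
a=np.load("scene0p.npy").astype(int);m=(np.abs(a-p).sum(2)>60).astype(np.uint8)
m=cv2.morphologyEx(m,cv2.MORPH_OPEN,np.ones((3,3)));print(cv2.connectedComponentsWithStats(m)[2][1:])
E
```

```text
[ 0.42543708 -0.19917871  0.20409582] [ 0.69279338 -0.59616477 -0.42246268] 8.3333
[-21, -7, 27]
[46, 5, 88]
[104, 15, 140]
[94, 11, 114]
[81, 5, 83]
[76, 1, 59]
[79, -2, 46]
[[  116     0    10     6    41]
 [  128     0   105   136  5473]
 [  296     0    29    68  1354]
 [  327     0    14    56   429]
 [  278     0   282   168 15848]
 [  252    56    19    26   291]
 [  252    85    43    32   533]
 [  448    91     4     3    12]
 [  455    94     9     5    27]
 [  470    99     3     3     9]
 [  151   103     5     3    15]
 [  158   203    56    35  1277]
 [  229   208    12     8    56]
 [  239   225     3     7    21]
 [  242   232    11     4    37]]
```

View pics/s6.png

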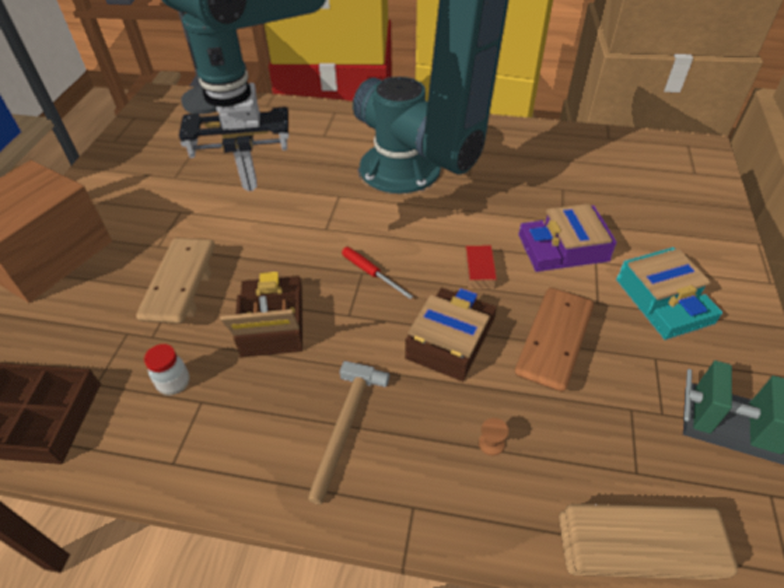

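The lid is open and leaning back, the arm is clear, and the blue box and everything else are where they were. Handing in.

```bash
python3 -c "
from bench import robot
print(robot.close_job())"
```

```text
the job is handed in; nothing more can be done
None
```

I pressed the yellow tab with closed fingertips, peaking at about 11 N at the wrist. The lid sprang to about 0.9 rad, and I then pushed it back from its underside until it leaned fully open. I handed the job in at about 8.3 s.

- **Lid:** after the arm retreated, the lid still lay along the same line, with its edge near box x +105 mm and 145 mm high. That matches the fully open stop at 1.95 rad.
- **Tab and box:** the tab sprang back up. I saw no sign that the box had moved.
- **Everything else:** comparing the first and last pictures, the only changes were the arm, the lid and shadows. The blue box is still shut and nothing else moved.
- **One disagreement:** the camera depth showed the real fingertips about 36 mm higher than the reported tool position. I relied on the images and contact force for the height instead; contact came where that offset predicted.

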